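Line up the filter capacitors on the test jig by height

TASK

Set the four loose capacitors out on the test jig for checking: stand one in the middle of each round pad, in order of height along the row, the tallest on the pad next to the terminal block with the two binding posts and the shortest at the far end. Don't knock any capacitor over, leave the yellow multimeter where it lies, and let go of everything at the end.

Things in the scene. Friction and masses are not known exactly. Their poses are not given: they have to be found in the camera images.
- cap_p_mid (a point): Capacitor, the second shortest of the four: an upright round can 42 mm in diameter and 52 mm tall, blue sleeve, pale grey stripe down one side, aluminium top with two small steel screw terminals standing 4 mm above it; about 100 g, loose, standing on the bench at the start. The point is the centre of the can, on its axis, 26 mm above its underside; z points up along the axis.
- cap_q_mid (a point): Capacitor, the tallest and slimmest of the four: an upright round can 32 mm in diameter and 80 mm tall, blue sleeve, pale grey stripe down one side, aluminium top with two small steel screw terminals standing 4 mm above it; about 100 g, loose, standing on the bench at the start. The point is the centre of the can, on its axis, 40 mm above its underside; z points up along the axis.
- cap_r_mid (a point): Capacitor, the shortest and widest of the four: an upright round can 48 mm in diameter and 38 mm tall, blue sleeve, pale grey stripe down one side, aluminium top with two small steel screw terminals standing 4 mm above it; about 100 g, loose, standing on the bench at the start. The point is the centre of the can, on its axis, 19 mm above its underside; z points up along the axis.
- cap_s_mid (a point): Capacitor, the second tallest of the four: an upright round can 37 mm in diameter and 66 mm tall, blue sleeve, pale grey stripe down one side, aluminium top with two small steel screw terminals standing 4 mm above it; about 100 g, loose, standing on the bench at the start. The point is the centre of the can, on its axis, 33 mm above its underside; z points up along the axis.
- pad_a: One of four identical round black rubber pads, 60 mm in diameter and 4 mm thick, fixed in a straight row on the jig's aluminium base plate (90 x 460 x 6 mm, on the bench), neighbours about 80 mm apart. Origin at the centre of the pad's underside, 6 mm above the bench, so the pad's top is 10 mm above the bench. The letters say nothing about the order along the row.
- pad_b: One of four identical round black rubber pads, 60 mm in diameter and 4 mm thick, fixed in a straight row on the jig's aluminium base plate (90 x 460 x 6 mm, on the bench), neighbours about 80 mm apart. Origin at the centre of the pad's underside, 6 mm above the bench, so the pad's top is 10 mm above the bench. The letters say nothing about the order along the row.
- pad_c: One of four identical round black rubber pads, 60 mm in diameter and 4 mm thick, fixed in a straight row on the jig's aluminium base plate (90 x 460 x 6 mm, on the bench), neighbours about 80 mm apart. Origin at the centre of the pad's underside, 6 mm above the bench, so the pad's top is 10 mm above the bench. The letters say nothing about the order along the row.
- pad_d: One of four identical round black rubber pads, 60 mm in diameter and 4 mm thick, fixed in a straight row on the jig's aluminium base plate (90 x 460 x 6 mm, on the bench), neighbours about 80 mm apart. Origin at the centre of the pad's underside, 6 mm above the bench, so the pad's top is 10 mm above the bench. The letters say nothing about the order along the row.
- terminal_block: Terminal block, fixed at one end of the row, at either end: a grey plastic block 70 mm across the row, 36 mm along it and 26 mm tall with two black-capped binding posts on top (46 mm tall in all), standing on the base plate. Origin at the centre of its underside, in line with the pads, about 80 mm beyond the nearest pad's centre. (The other end of the row has only a low plain aluminium angle, 22 mm tall.)
- meter: Yellow handheld multimeter, 160 x 80 x 32 mm (38 mm over its dial), loose, lying on the bench clear of the work; not needed. Origin at the centre of its underside, x along its length.

How it is judged (in metres and radians):
At the end, for the whole second after the job is handed in: Each capacitor stands upright (within 0.1 rad) and still on its own pad, its axis within 12 mm of the pad's centre, its underside within 5 mm of the pad's top; counting from the terminal block the order is tallest (80 mm), 66 mm, 52 mm, shortest (38 mm) ((horizontal distance between cap_q_mid and pad_a below 0.012 m or horizontal distance between cap_q_mid and pad_b below 0.012 m or horizontal distance between cap_q_mid and pad_c below 0.012 m or horizontal distance between cap_q_mid and pad_d below 0.012 m) and horizontal distance between cap_q_mid and terminal_block between 0.05 and 0.11 m and angle between each of cap_q_mid, cap_s_mid, cap_p_mid, cap_r_mid's own z axis and vertical below 0.1 rad and height (world z) of cap_q_mid between 0.045 and 0.055 m and linear speed of each of cap_q, cap_s, cap_p, cap_r below 0.02 m/s and angular speed of each of cap_q, cap_s, cap_p, cap_r below 0.2 rad/s and (horizontal distance between cap_s_mid and pad_a below 0.012 m or horizontal distance between cap_s_mid and pad_b below 0.012 m or horizontal distance between cap_s_mid and pad_c below 0.012 m or horizontal distance between cap_s_mid and pad_d below 0.012 m) and horizontal distance between cap_s_mid and terminal_block between 0.13 and 0.19 m and height (world z) of cap_s_mid between 0.038 and 0.048 m and (horizontal distance between cap_p_mid and pad_a below 0.012 m or horizontal distance between cap_p_mid and pad_b below 0.012 m or horizontal distance between cap_p_mid and pad_c below 0.012 m or horizontal distance between cap_p_mid and pad_d below 0.012 m) and horizontal distance between cap_p_mid and terminal_block between 0.21 and 0.27 m and height (world z) of cap_p_mid between 0.031 and 0.041 m and (horizontal distance between cap_r_mid and pad_a below 0.012 m or horizontal distance between cap_r_mid and pad_b below 0.012 m or horizontal distance between cap_r_mid and pad_c below 0.012 m or horizontal distance between cap_r_mid and pad_d below 0.012 m) and horizontal distance between cap_r_mid and terminal_block between 0.29 and 0.35 m and height (world z) of cap_r_mid between 0.024 and 0.034 m); the robot touches nothing.
It fails at once if a capacitor is knocked over (angle between any of cap_p_mid, cap_q_mid, cap_r_mid, cap_s_mid's own z axis and vertical above 0.9 rad).
It fails at once if the multimeter is shifted by more than 30 mm (distance of meter from where it was at the start of the episode above 0.03 m).
It also fails if it takes over 102 s, if anything falls off the work surface, if the arm or the gripper's body presses on something with over 40 N, if the wrist force passes 120 N, or if a joint passes its speed limit or range.

ROBOT

A 6-joint arm with a two-finger parallel gripper is mounted at the origin on the work surface. World frame = base frame: x ahead of the robot, y to its left, z up, the work surface at z = 0. Lengths are in m, angles in degrees, forces in N, time in s.
With the tool pointing down it reaches from about 0.4 to 0.825 m from the base axis. Payload 7 kg.
Tool frame: the origin (TCP) lies at the very end of the fingers, on their centre line; the grasp point (between the pads) lies 19 mm behind it (ctrl.hold_point_z is the distance from the TCP to the grasp point, in m); z points along the fingers, y is the line along which they close (so a half turn about z gives the same grasp; the last joint's range is limited). The gripper opens to 88 mm and grips with 3 to 60 N. Pads are 19 mm wide; open, the fingers measure 130 mm over their backs; the gripper's body (78 mm by 193 mm) begins 47 mm behind the grasp point.
Start: joints at [85.376, 20.546, 0.682, 0, -70.136, -16.507], TCP at [0.243, 0.63, 0.227] pointing down, gripper open.
Joint ranges: [-176.03, 176.03], [-82.01, 121.73], [-58.28, 71.71], [-173.87, 95.51], [-174.79, -0.11], [-173.66, 173.66]. Speed limits (degrees/s): [136.94, 136.94, 172.46, 180, 180, 180].

INTERFACE

Orientations are given as [roll, pitch, yaw] about the fixed x, y, z axes, in that order (R = Rz(yaw) Ry(pitch) Rx(roll)).
In Python, from plant import sensors, viewer, workorder, ctrl gives the robot as it stands.
- The arm moves only by the shell command python3 -m pendant 'ROWS'. ROWS is JSON, a list of rows, each a list of 3 entries, a list of its own where there are three numbers: the opening, from -1 (shut) to 1 (fully open), so that 0 is half open, then the shift along the tool's x, y, z in m, then the turn, a rotation vector about the tool's x, y, z in degrees. A call has 1 to 10 rows; each row is the pose to reach, as a shift and turn from the pose commanded when the call began, along the tool's axes at that moment; what a row does not reach only later rows make up. A row lasts 1/12 s, in which the tool goes at most 41.7 mm and 7.16 degrees, less where a joint would pass 70% of its speed; a pose out of reach is approached as far as the arm can. A call with a gripper value outside its range is refused whole. The fingers move at their own pace and stop on an object; the grip force is fixed at half the most. Time passes only in rows, so rows that repeat a pose let the fingers close. It gives the time, the measured TCP pose, the force, the opening and the grip force at its end, in the units of the state.
- sensors.get_obs(): the state, without advancing time (a new reading comes with each control period).
- viewer.snapshot(name): name is "scene" or "top" or "wrist"; returns the picture (400x640x3 uint8, red, green, blue); there is no depth.
- viewer.camera_params(name): a dict with "fx", "fy", "cx", "cy" (pixels), "extrinsics" (4x4, takes a point from world to camera coordinates). Camera axes: x right, y up, looking along -z (the intrinsics and any distortion apply to the point x, -y, -z); pixel columns grow to the right and rows downward; lengths in m; the calibration is good to about 2 mm. A picture is of the moment at which its call begins: read the wrist's pose just before it. camera_params takes no time and is no camera call; for the wrist camera it gives the pose at the moment of the call.
- workorder.close_job(): hands the job in; it is judged then, once.
The state is a dict: "clock": time; "joint_pos": joint angles; "qvel": joint speeds; "tau": joint torques, N m; "tool_pos": TCP position; "orientation": TCP orientation; "force": force on the tool from outside, world axes, zero at the start; "moment": the same for the moment, N m; "opening": finger opening in m; "gripper_force": force on a finger pad.
Only numpy, scipy, OpenCV 4.12 (cv2) and the standard library are available. Lean on these libraries where they do the work, as an engineer would, in place of code of your own. Each camera call takes 0.05 s, during which the arm holds its last target. There are 200 camera calls.

## Working session

There is one attempt and no reset: what is moved stays moved. The work goes in short steps, Python scripts to look and compute and a shell command to move; the robot and the scene stay as the last step left them, time stands still between calls to the robot, and variables do not carry over. Pictures are saved under pics/ and viewed, at most 14 in all, crops included, and the job is handed in when it is done.

```bash
mkdir -p pics; python3 - <<'E'
from plant import sensors, viewer
import cv2
for n in ("scene","top"):
    cv2.imwrite(f"pics/{n}0.png",viewer.snapshot(n)[:,:,::-1])
    print(n,viewer.camera_params(n))
print(sensors.get_obs())
E
```

```text
scene {'fx': 409.09288990865696, 'fy': 409.09288990865696, 'cx': 317.0647207733708, 'cy': 193.1850195471083, 'extrinsics': array([[-0.56822356,  0.82284448, -0.00699696,  0.3330612 ],
       [-0.64495708, -0.44006875,  0.62479585,  0.36077537],
       [ 0.51103067,  0.35953646,  0.7807568 , -1.40738483],
       [ 0.        ,  0.        ,  0.        ,  1.        ]])}
top {'fx': 401.3398893673452, 'fy': 401.3398893673452, 'cx': 320.8636639403225, 'cy': 194.4371552755882, 'extrinsics': array([[-0.01826997, -0.99978216, -0.01009128,  0.02289511],
       [ 0.98421979, -0.01976045,  0.1758435 , -0.58275758],
       [-0.17600461, -0.00671938,  0.98436641, -1.1926554 ],
       [ 0.        ,  0.        ,  0.        ,  1.        ]])}
{'clock': 0.1, 'joint_pos': array([ 8.53750512e+01,  2.05868193e+01,  6.39626938e-01, -1.63240235e-02,
       -7.01359883e+01, -1.65069744e+01]), 'qvel': array([-0.05262771, -0.02086435,  0.07334389, -0.01392335, -0.12920368,
        0.03044283]), 'tau': array([-9.48282577e-04, -5.84162843e+01,  2.93753046e+01,  7.01555818e+00,
        1.01551219e-02, -5.43143301e-05]), 'tool_pos': array([0.24322453, 0.6291952 , 0.22573119]), 'orientation': array([ 1.79915887e+02, -8.92223017e-03, -2.11374745e+01]), 'force': array([0.0794127 , 0.85799052, 0.0913072 ]), 'moment': array([ 0.04358979, -0.0202026 ,  0.00577267]), 'gripper_force': 0.0, 'opening': 0.08740165058414158}
```

View pics/top0.png

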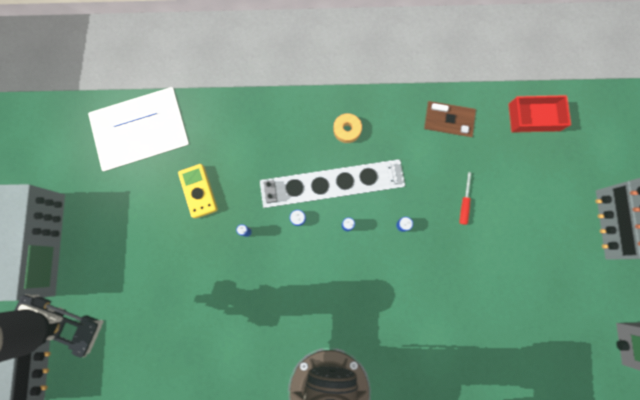

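View pics/scene0.png

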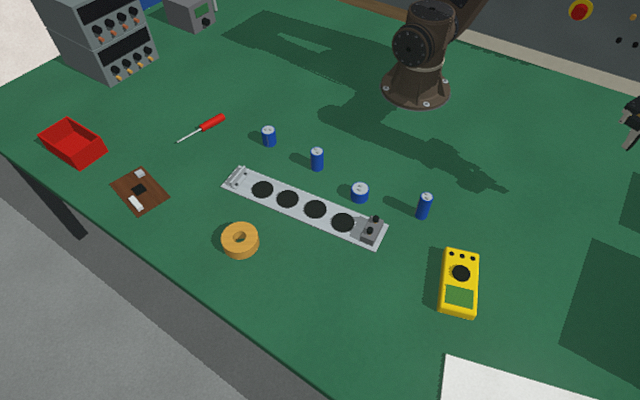

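The top view shows the jig with its terminal block at left (270,191) and pads at (295,188), (320,185), (345,181), (369,177). From the scene view, the caps in the top view are Q (243,230), R (297,217), S (348,224) and P (405,224). The meter is at (198,190), clear of the work.

```bash
cat > h.py <<'E'
import numpy as np, cv2
from plant import sensors, viewer
def back(cp,u,v,z):
    E=np.array(cp["extrinsics"]);R,t=E[:3,:3],E[:3,3]
    d=R.T@np.array([(u-cp["cx"])/cp["fx"],-(v-cp["cy"])/cp["fy"],-1]);o=-R.T@t
    return o+d*(z-o[2])/d[2]
def proj(cp,p):
    E=np.array(cp["extrinsics"]);c=E[:3,:3]@np.array(p)+E[:3,3]
    return cp["cx"]-cp["fx"]*c[0]/c[2], cp["cy"]+cp["fy"]*c[1]/c[2]
def blob(mask,u,v,r):
    m=np.zeros_like(mask);cv2.circle(m,(int(u),int(v)),r,255,-1);m&=mask
    n,l,s,c=cv2.connectedComponentsWithStats(m)
    i=1+np.argmax(s[1:,4]);return c[i],s[i,4]
E
python3 - <<'E'
from h import *
cp=viewer.camera_params("top")
im=cv2.imread("pics/top0.png");hsv=cv2.cvtColor(im,cv2.COLOR_BGR2HSV)
dark=((im.max(2)<70)*255).astype(np.uint8)
P=[]
for u,v in [(295,188),(320,185),(345,181),(369,177)]:
    c,a=blob(dark,u,v,13);p=back(cp,*c,.010);P.append(p);print("pad",c.round(1),a,p.round(4))
P=np.array(P);print(np.linalg.norm(np.diff(P,axis=0),axis=1))
light=(((hsv[:,:,1]<110)&(hsv[:,:,2]>120))*255).astype(np.uint8)
blue=(((hsv[:,:,0]>95)&(hsv[:,:,0]<130)&(hsv[:,:,1]>100)&(hsv[:,:,2]>70))*255).astype(np.uint8)
for n,u,v,h in [("Q",243,230,.08),("R",297,217,.038),("S",348,224,.066),("P",405,224,.052)]:
    c,a=blob(light,u,v,10);print(n,c.round(1),a,back(cp,*c,h).round(4), blob(light|blue,u,v,13), back(cp,*blob(light|blue,u,v,13)[0],h*.7).round(4))
E
python3 - <<'E'
import cv2,sys
sys.path.insert(0,'.')
im=cv2.imread("pics/top0.png")[150:250,220:420]
cv2.imwrite("pics/crop0.png",cv2.resize(im,None,fx=4,fy=4,interpolation=cv2.INTER_CUBIC))
E
```

```text
pad [298.7 189.7] 15 [0.6076 0.0829 0.01  ]
pad [324.  189.8] 4 [0.6056 0.0017 0.01  ]
pad [345. 174.] 1 [ 0.6561 -0.0673  0.01  ]
pad [371.6 180.8] 5 [ 0.6319 -0.1522  0.01  ]
[0.08123035 0.08541388 0.0883659 ]
Q [241.6 229.4] 250 [0.4766 0.2504 0.08  ] (array([242.06444906, 229.87318087]), np.int32(481)) [0.4775 0.2538 0.056 ]
R [296.5 216.5] 287 [0.5176 0.0889 0.038 ] (array([296.77626459, 216.89299611]), np.int32(514)) [0.5176 0.0887 0.0266]
S [347.6 223.4] 263 [ 0.4899 -0.0675  0.066 ] (array([346.96624473, 223.87341772]), np.int32(474)) [ 0.4906 -0.0667  0.0462]
P [405.4 223.3] 242 [ 0.4884 -0.2449  0.052 ] (array([403.7537797 , 223.85097192]), np.int32(463)) [ 0.4883 -0.2428  0.0364]
```

View pics/crop0.png

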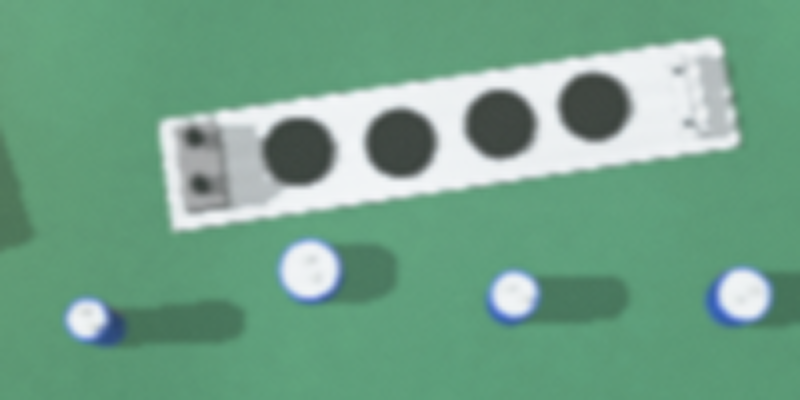

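The crop confirms it: pad centres at 4x are about (299,151), (401,142), (500,124), (594,106), and cap tops at (88,319), (310,269), (514,295), (743,294). Their apparent diameters match Q, R, S, P. My thresholds let green in, so I'll fix them.

```bash
python3 - <<'E'
from h import *
cp=viewer.camera_params("top")
im=cv2.imread("pics/top0.png").astype(int)
big=cv2.resize(im.astype(np.uint8),None,fx=4,fy=4,interpolation=cv2.INTER_CUBIC).astype(int)
def f(mask,u,v,r):
    c,a=blob((mask*255).astype(np.uint8),u*4+1.5,v*4+1.5,r*4);return (c+.5)/4-.5,a
dark=big.max(2)<125
sat=big.max(2)-big.min(2)
P=[]
for u,v in [(294.5,187.5),(320,185),(344.6,180.6),(368.2,176)]:
    c,a=f(dark,u,v,11);P.append(back(cp,*c,.010));print("pad",c.round(1),2*np.sqrt(a/np.pi),P[-1].round(4))
P=np.array(P);print(np.linalg.norm(np.diff(P,axis=0),axis=1),np.degrees(np.arctan2(*(P[0]-P[3])[[1,0]])))
# line fit, equal spacing
A=np.c_[np.ones(4),np.arange(4)];C=np.linalg.lstsq(A,P,rcond=None)[0];print("fit",(A@C).round(4),(A@C-P).round(4)[:,:2].tolist(),"tb",(C[0]-C[1]).round(3))
white=(sat<75)&(big.min(2)>150)
for n,u,v,h in [("Q",241.6,229.4,.08),("R",297,217,.038),("S",348,223.3,.066),("P",405.3,223.1,.052)]:
    c,a=f(white,u,v,10);print(n,c.round(1),2*np.sqrt(a/np.pi),back(cp,*c,h).round(4))
# wrist camera relative to tool
from scipy.spatial.transform import Rotation as Ro
o=sensors.get_obs();W=viewer.camera_params("wrist");E=W["extrinsics"]
T=np.eye(4);T[:3,:3]=Ro.from_euler("xyz",o["orientation"],degrees=True).as_matrix();T[:3,3]=o["tool_pos"]
print(W["fx"],W["cx"],W["cy"]);print((E@T).round(3));print(T.round(3))
E
```

```text
pad [294.1 187.5] 67.97489468799422 [0.6151 0.0977 0.01  ]
pad [319.7 185.3] 66.75581178124546 [0.6206 0.0152 0.01  ]
pad [344.6 180.6] 66.64127498807512 [ 0.6344 -0.0654  0.01  ]
pad [368.1 176.2] 66.91773665354775 [ 0.6473 -0.1416  0.01  ]
[0.08269404 0.08179728 0.07728542] 97.6733079953428
fit [[ 0.6127  0.0962  0.01  ]
 [ 0.6238  0.0164  0.01  ]
 [ 0.6348 -0.0635  0.01  ]
 [ 0.6459 -0.1433  0.01  ]] [[-0.0023, -0.0015], [0.0032, 0.0012], [0.0005, 0.002], [-0.0014, -0.0017]] tb [0.602 0.176 0.01 ]
Q [241.1 229.2] 37.72905791315113 [0.4773 0.2519 0.08  ]
R [296.9 216.9] 57.480923953845306 [0.5162 0.0877 0.038 ]
S [348.1 223. ] 43.9199033500049 [ 0.4911 -0.0691  0.066 ]
P [405.5 223.1] 50.23505526686611 [ 0.489  -0.2453  0.052 ]
311.2062832232023 315.2619456309961 198.44558855927178
[[-0.002  1.    -0.001  0.001]
 [ 0.954  0.002  0.298 -0.031]
 [ 0.298  0.    -0.954 -0.175]
 [ 0.     0.     0.     1.   ]]
[[ 0.933 -0.361 -0.     0.243]
 [-0.361 -0.933 -0.001  0.629]
 [ 0.     0.001 -1.     0.226]
 [ 0.     0.     0.     1.   ]]
```

Pad pitch (about 80 mm), row angle and cap sizes all agree with the task. The grasp closes across the row, at yaw -82.3. R goes first because it stands near Q's pad. I'll move over the jig and take a closer look with the wrist camera.

```bash
cat >> h.py <<'E'
from scipy.spatial.transform import Rotation as Ro
def rel(x,y,z,yaw=-82.3):
    o=sensors.get_obs();R=Ro.from_euler("xyz",o["orientation"],degrees=True);G=Ro.from_euler("xyz",[180,0,yaw],degrees=True)
    print("t",round(o["clock"],2),"at",o["tool_pos"].round(4),o["orientation"].round(1),"op",round(o["opening"],4),"F",o["force"].round(1),
     "| shift",R.inv().apply(np.array([x,y,z])-o["tool_pos"]).round(4),"turn",(R.inv()*G).as_rotvec(degrees=True).round(1))
E
python3 -m pendant '[[1,[0.30,0.262,-0.02],[0,0,61.2]],[1,[0.30,0.262,-0.02],[0,0,61.2]],[1,[0.30,0.262,-0.02],[0,0,61.2]],[1,[0.30,0.262,-0.02],[0,0,61.2]],[1,[0.30,0.262,-0.02],[0,0,61.2]],[1,[0.30,0.262,-0.02],[0,0,61.2]],[1,[0.30,0.262,-0.02],[0,0,61.2]],[1,[0.30,0.262,-0.02],[0,0,61.2]],[1,[0.30,0.262,-0.02],[0,0,61.2]],[1,[0.30,0.262,-0.02],[0,0,61.2]]]'
python3 -c "
from h import *
rel(.56,.0,.26)"
```

```text
clock: 0.93
tool_pos: [0.4294, 0.2737, 0.2468]
orientation: [180.0, -0.0, -82.7]
force: [0.4, 0.1, 0.3]
opening: 0.0878
gripper_force: 0.0
t 0.93 at [0.4294 0.2737 0.2468] [180.   -0.  -82.7] op 0.0878 F [0.4 0.1 0.3] | shift [ 0.2881 -0.0946 -0.0132] turn [ 0.  -0.  -0.4]
```

```bash

python3 -m pendant '[[1,[0.288,-0.095,-0.013],[0,0,0]],[1,[0.288,-0.095,-0.013],[0,0,0]],[1,[0.288,-0.095,-0.013],[0,0,0]],[1,[0.288,-0.095,-0.013],[0,0,0]],[1,[0.288,-0.095,-0.013],[0,0,0]],[1,[0.288,-0.095,-0.013],[0,0,0]],[1,[0.288,-0.095,-0.013],[0,0,0]],[1,[0.288,-0.095,-0.013],[0,0,0]],[1,[0.288,-0.095,-0.013],[0,0,0]],[1,[0.288,-0.095,-0.013],[0,0,0]]]' >/dev/null
python3 - <<'E'
from h import *
import json
cp=viewer.camera_params("wrist");im=viewer.snapshot("wrist")
cv2.imwrite("pics/w1.png",im[:,:,::-1]);json.dump({k:np.array(v).tolist() for k,v in cp.items()},open("w1.json","w"))
for n,p in dict(p1=(.6127,.0962,.01),p2=(.6238,.0164,.01),p3=(.6348,-.0635,.01),p4=(.6459,-.1433,.01),Q=(.4773,.2519,.08),R=(.5162,.0877,.038),S=(.4911,-.0691,.066),P=(.489,-.2453,.052)).items(): print(n,np.round(proj(cp,p),1))
rel(.5162,.0877,.1)
E
```

```text
p1 [271. 225.]
p2 [267.9 168.7]
p3 [264.5 105.4]
p4 [260.6  33.9]
Q [353.5 362.2]
R [341.3 235.8]
S [388.1 118.5]
P [423.  -67.7]
t 1.82 at [0.561  0.0043 0.2591] [180.    0.  -82.4] op 0.0878 F [ 0.3  0.  -0.5] | shift [-0.0886  0.0332  0.1591] turn [ 0.   0.  -0.1]
```

View pics/w1.png

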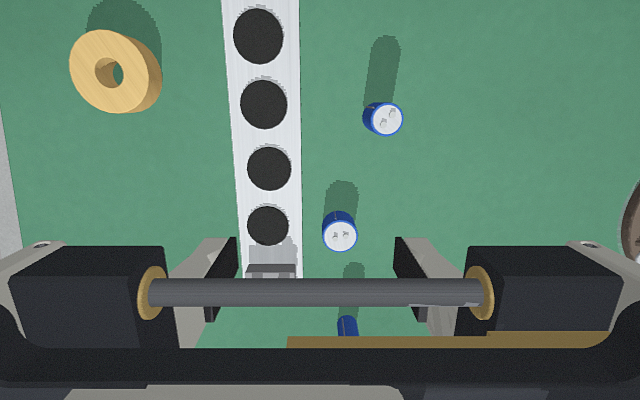

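The wrist view shows the pads at about (268,225), (268,168), (264,104), (258,36), all close to prediction. R's top is at (340,236) and S's top at (387,119). I'll measure these precisely.

```bash
python3 - <<'E'
from h import *
import json
cp=json.load(open("w1.json"));im=cv2.imread("pics/w1.png").astype(int)
dark=((im.max(2)<75)*255).astype(np.uint8)
P=[]
for u,v in [(268,225),(268,168),(264,104),(258,36)]:
    c,a=blob(dark,u,v,31);P.append(back(cp,*c,.010));print("pad",c.round(1),a,P[-1].round(4))
P=np.array(P);print(np.linalg.norm(np.diff(P,axis=0),axis=1),np.degrees(np.arctan2(*(P[0]-P[3])[[1,0]])))
white=(((im.max(2)-im.min(2)<60)&(im.min(2)>110))*255).astype(np.uint8)
for n,u,v,h,d in [("R",340,236,.038,.048),("S",387,119,.066,.037)]:
    m=np.zeros_like(white);cv2.circle(m,(u,v),24,255,-1);m&=white
    k=max(cv2.findContours(m,0,1)[0],key=cv2.contourArea);e=cv2.fitEllipse(cv2.convexHull(k))
    print(n,np.round(e[0],1),np.round(e[1],1),back(cp,*e[0],h).round(4))
E
```

```text
pad [267.4 225.4] 1254 [0.6177 0.0975 0.01  ]
pad [268.5 168.2] 1476 [0.623  0.0156 0.01  ]
pad [263.2 104. ] 1769 [ 0.6366 -0.065   0.01  ]
pad [257.6  35.8] 2143 [ 0.6492 -0.1409  0.01  ]
[0.08209545 0.08170503 0.07697324] 97.53761761152182
R [339.7 236.1] [29.  31.6] [0.5182 0.0884 0.038 ]
S [386.8 119.1] [27.8 29.5] [ 0.4923 -0.0682  0.066 ]
```

Both cameras agree within 3 mm. Averaged pads are p1 (.6165,.0976), p2 (.622,.0155), p3 (.6355,-.065) and p4 (.648,-.141), and R is at (.517,.088). Descending over R.

```bash

python3 -m pendant '[[0.7,[-0.089,0.0325,0.03],[0,0,0]],[0.7,[-0.089,0.0325,0.03],[0,0,0]],[0.7,[-0.089,0.0325,0.06],[0,0,0]],[0.7,[-0.089,0.0325,0.1],[0,0,0]],[0.7,[-0.089,0.0325,0.14],[0,0,0]],[0.7,[-0.089,0.0325,0.17],[0,0,0]],[0.7,[-0.089,0.0325,0.19],[0,0,0]],[0.7,[-0.089,0.0325,0.19],[0,0,0]]]' >/dev/null
python3 - <<'E'
from h import *
rel(.517,.088,.012)
cp=viewer.camera_params("wrist");im=viewer.snapshot("wrist")[:,:,::-1].copy()
cv2.drawMarker(im,tuple(int(round(a)) for a in proj(cp,(.517,.088,.038))),(0,0,255))
cv2.imwrite("pics/w2.png",im)
E
```

```text
t 2.48 at [0.5137 0.0882 0.0656] [ 1.796e+02 -1.000e-01 -8.220e+01] op 0.0744 F [ 0.1  0.1 -0.1] | shift [ 0.0006 -0.0036  0.0536] turn [ 0.4 -0.1  0.1]
```

View pics/w2.png

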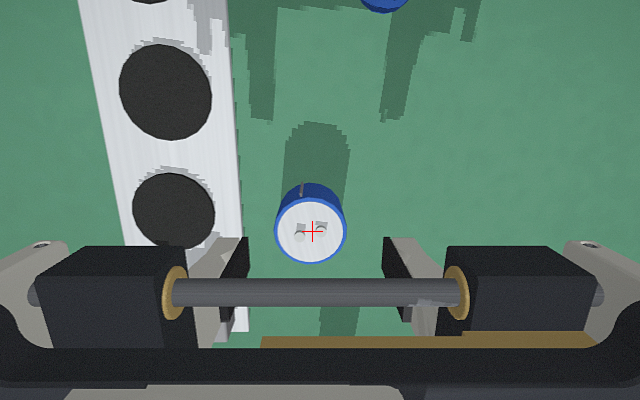

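R's top centre is at (310,229), within 2 mm of the marker, and the fingers straddle it. Down, close, lift.

```bash

python3 -m pendant '[[0.7,[0.001,-0.004,0.03],[0,0,0]],[0.7,[0.001,-0.004,0.053],[0,0,0]],[0.7,[0.001,-0.004,0.053],[0,0,0]],[-0.1,[0.001,-0.004,0.053],[0,0,0]],[-0.1,[0.001,-0.004,0.053],[0,0,0]],[-0.1,[0.001,-0.004,0.053],[0,0,0]],[-0.1,[0.001,-0.004,0.053],[0,0,0]],[-0.1,[0.001,-0.004,0.053],[0,0,0]]]'
python3 -c "
from h import *
rel(.648,-.141,.06)"
```

```text
clock: 3.2
tool_pos: [0.5217, 0.088, 0.0178]
orientation: [-179.9, 0.0, -82.3]
force: [-3.5, 1.2, 9.6]
opening: 0.0474
gripper_force: 30.1
t 3.2 at [0.5217 0.088  0.0178] [-179.9    0.   -82.3] op 0.0474 F [-3.5  1.2  9.6] | shift [ 0.2438 -0.0947 -0.0422] turn [-0.1  0.  -0. ]
```

```bash

python3 -m pendant '[[-0.1,[0,0,0],[0,0,0]],[-0.1,[0,0,0],[0,0,0]]]'
python3 -m pendant '[[-0.1,[0,0,-0.02],[0,0,0]],[-0.1,[0,0,-0.05],[0,0,0]],[-0.1,[0,0,-0.05],[0,0,0]],[-0.1,[0,0,-0.05],[0,0,0]]]'
python3 -c "
from h import *
rel(.648,-.141,.06)"
```

```text
clock: 3.37
tool_pos: [0.5217, 0.088, 0.0178]
orientation: [-179.9, 0.0, -82.3]
force: [-3.0, 1.0, 8.9]
opening: 0.0473
gripper_force: 30.0
clock: 3.7
tool_pos: [0.5226, 0.0884, 0.0686]
orientation: [-179.8, 0.1, -82.3]
force: [0.7, 0.3, -1.8]
opening: 0.0473
gripper_force: 30.0
t 3.7 at [0.5226 0.0884 0.0686] [-1.798e+02  1.000e-01 -8.230e+01] op 0.0473 F [ 0.7  0.3 -1.8] | shift [ 0.2441 -0.0936  0.0086] turn [-0.2  0.1 -0. ]
```

```bash

python3 -m pendant '[[-0.1,[0.244,-0.094,0],[0,0,0]],[-0.1,[0.244,-0.094,0],[0,0,0]],[-0.1,[0.244,-0.094,0],[0,0,0]],[-0.1,[0.244,-0.094,0],[0,0,0]],[-0.1,[0.244,-0.094,0],[0,0,0]],[-0.1,[0.244,-0.094,0],[0,0,0]],[-0.1,[0.244,-0.094,0],[0,0,0]],[-0.1,[0.244,-0.094,0],[0,0,0]],[-0.1,[0.244,-0.094,0],[0,0,0]],[-0.1,[0.244,-0.094,0],[0,0,0]]]' >/dev/null
python3 - <<'E'
from h import *
rel(.648,-.141,.028)
cp=viewer.camera_params("wrist");im=viewer.snapshot("wrist")[:,:,::-1].copy()
t=[round(i,4) for i in sensors.get_obs()["tool_pos"]]
cv2.drawMarker(im,tuple(int(round(a)) for a in proj(cp,(.648,-.141,.01))),(0,0,255))
cv2.drawMarker(im,tuple(int(round(a)) for a in proj(cp,(t[0],t[1],t[2]+.0202))),(0,255,0))
cv2.imwrite("pics/w3.png",im)
E
```

```text
t 4.53 at [ 0.6461 -0.1412  0.0656] [179.9   0.  -82.4] op 0.0471 F [-0.3  0.9 -1.1] | shift [ 0.     -0.0019  0.0376] turn [ 0.1  0.  -0.1]
```

View pics/w3.png

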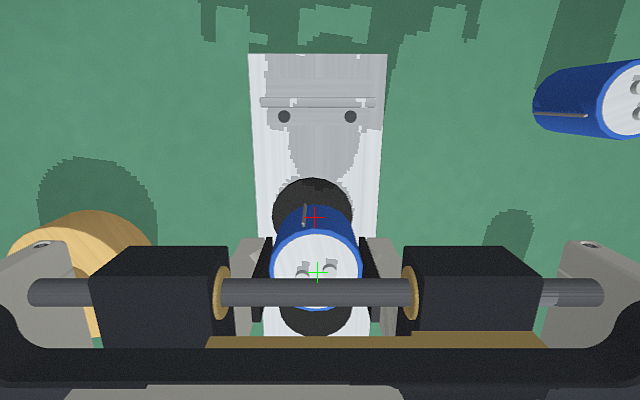

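R is held upright (top at (316,270)). Pad 4's centre is about (313,216), right at the red marker. Lowering.

```bash

python3 -m pendant '[[-0.1,[0,-0.001,0.02],[0,0,0]],[-0.1,[0,-0.001,0.034],[0,0,0]],[-0.1,[0,-0.001,0.036],[0,0,0]],[-0.1,[0,-0.001,0.036],[0,0,0]],[-0.1,[0,-0.001,0.036],[0,0,0]]]'
```

```text
clock: 5.0
tool_pos: [0.6483, -0.1407, 0.0313]
orientation: [-180.0, -0.0, -82.3]
force: [0.5, -1.3, -0.4]
opening: 0.0471
gripper_force: 30.0
```

```bash

python3 -m pendant '[[-0.1,[0,0,0.003],[0,0,0]],[-0.1,[0,0,0.003],[0,0,0]]]'
python3 -m pendant '[[0.3,[0,0,0.003],[0,0,0]],[0.7,[0,0,0.003],[0,0,0]],[0.7,[0,0,0.003],[0,0,0]],[0.7,[0,0,0.003],[0,0,0]],[0.7,[0,0,-0.03],[0,0,0]],[0.7,[0,0,-0.07],[0,0,0]],[0.7,[0,0,-0.11],[0,0,0]],[0.7,[0,0,-0.13],[0,0,0]],[0.7,[0,0,-0.13],[0,0,0]],[0.7,[0,0,-0.13],[0,0,0]]]'
python3 - <<'E'
from h import *
rel(.489,-.245,.15)
cp=viewer.camera_params("wrist");im=viewer.snapshot("wrist")[:,:,::-1].copy()
for p in ((.648,-.141,.048),(.489,-.2453,.052)):cv2.drawMarker(im,tuple(int(round(a)) for a in proj(cp,p)),(0,0,255))
cv2.imwrite("pics/w4.png",im)
E
```

```text
clock: 5.17
tool_pos: [0.6484, -0.1411, 0.0282]
orientation: [-179.9, -0.0, -82.3]
force: [0.9, -0.0, -1.2]
opening: 0.047
gripper_force: 30.0
clock: 6.0
tool_pos: [0.649, -0.1414, 0.1598]
orientation: [-179.8, -0.0, -82.3]
force: [-0.8, -0.4, -0.6]
opening: 0.0746
gripper_force: 0.0
t 6.0 at [ 0.649  -0.1414  0.1598] [-179.8   -0.   -82.3] op 0.0746 F [-0.8 -0.4 -0.6] | shift [0.0813 0.1724 0.0092] turn [-0.2 -0.  -0. ]
```

View pics/w4.png

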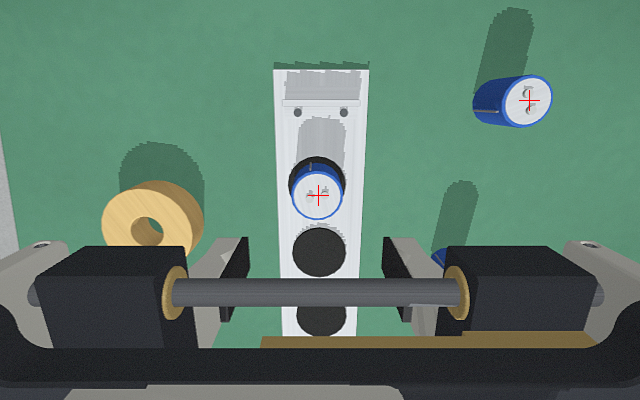

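R stands on pad 4 with its top at (318,195), on the marker. P's top is at (527,101), within 1–2 mm of the estimate. Moving to P.

```bash

python3 -m pendant '[[0.7,[0.081,0.171,0],[0,0,0]],[0.7,[0.081,0.171,0],[0,0,0]],[0.7,[0.081,0.171,0],[0,0,0]],[0.7,[0.081,0.171,0],[0,0,0]],[0.7,[0.081,0.171,0],[0,0,0]],[0.7,[0.081,0.171,0.02],[0,0,0]],[0.7,[0.081,0.171,0.06],[0,0,0]],[0.7,[0.081,0.171,0.09],[0,0,0]],[0.7,[0.081,0.171,0.09],[0,0,0]],[0.7,[0.081,0.171,0.09],[0,0,0]]]'>/dev/null
python3 -m pendant '[[0.7,[0,0,0],[0,0,0]],[0.7,[0,0,0],[0,0,0]]]'
python3 - <<'E'
from h import *
rel(.490,-.245,.015)
cp=viewer.camera_params("wrist");im=viewer.snapshot("wrist")[:,:,::-1].copy()
for p in ((.490,-.245,.052),):cv2.drawMarker(im,tuple(int(round(a)) for a in proj(cp,p)),(0,0,255))
cv2.imwrite("pics/w5.png",im)
E
```

```text
clock: 7.05
tool_pos: [0.4907, -0.2447, 0.0692]
orientation: [-179.9, -0.1, -82.3]
force: [0.4, -0.5, 0.6]
opening: 0.0747
gripper_force: 0.0
t 7.05 at [ 0.4907 -0.2447  0.0692] [-1.799e+02 -1.000e-01 -8.230e+01] op 0.0747 F [ 0.4 -0.5  0.6] | shift [0.0001 0.0009 0.0542] turn [-0.1 -0.1  0. ]
```

View pics/w5.png

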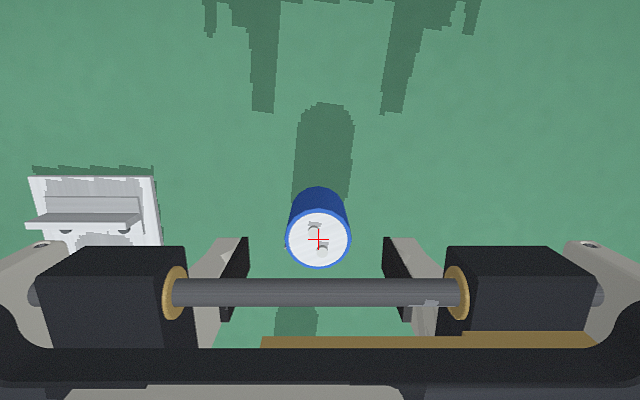

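P is centred between the fingers at (318,239). Grasp and lift.

```bash

python3 -m pendant '[[0.7,[0,0,0.03],[0,0,0]],[0.7,[0,0,0.052],[0,0,0]],[0.7,[0,0,0.052],[0,0,0]],[0.7,[0,0,0.052],[0,0,0]],[-0.2,[0,0,0.052],[0,0,0]],[-0.2,[0,0,0.052],[0,0,0]],[-0.2,[0,0,0.052],[0,0,0]],[-0.2,[0,0,0.052],[0,0,0]],[-0.2,[0,0,0.052],[0,0,0]]]'
python3 -m pendant '[[-0.2,[0,0,-0.02],[0,0,0]],[-0.2,[0,0,-0.05],[0,0,0]],[-0.2,[0,0,-0.08],[0,0,0]],[-0.2,[0,0,-0.08],[0,0,0]],[-0.2,[0,0,-0.08],[0,0,0]]]'
python3 -c "
from h import *
rel(.6355,-.065,.1)"
```

```text
clock: 7.85
tool_pos: [0.4898, -0.2446, 0.0163]
orientation: [-179.9, -0.0, -82.3]
force: [-0.1, -0.9, -0.5]
opening: 0.0466
gripper_force: 0.0
clock: 8.27
tool_pos: [0.4906, -0.2447, 0.0976]
orientation: [-179.8, -0.1, -82.3]
force: [-0.1, -0.2, -1.7]
opening: 0.0416
gripper_force: 30.0
t 8.27 at [ 0.4906 -0.2447  0.0976] [-1.798e+02 -1.000e-01 -8.230e+01] op 0.0416 F [-0.1 -0.2 -1.7] | shift [-0.1588 -0.1676 -0.0019] turn [-0.2 -0.1 -0. ]
```

The lift began just before the grip closed, so the hold height is uncertain. I'll move over pad 3 and measure it there.

```bash

python3 -m pendant '[[-0.2,[-0.159,-0.168,0],[0,0,0]],[-0.2,[-0.159,-0.168,0],[0,0,0]],[-0.2,[-0.159,-0.168,0],[0,0,0]],[-0.2,[-0.159,-0.168,0],[0,0,0]],[-0.2,[-0.159,-0.168,0],[0,0,0]],[-0.2,[-0.159,-0.168,0],[0,0,0]],[-0.2,[-0.159,-0.168,0],[0,0,0]],[-0.2,[-0.159,-0.168,0],[0,0,0]],[-0.2,[-0.159,-0.168,0],[0,0,0]],[-0.2,[-0.159,-0.168,0],[0,0,0]]]'
python3 - <<'E'
from h import *
rel(.6355,-.065,.028)
cp=viewer.camera_params("wrist");im=viewer.snapshot("wrist")[:,:,::-1].copy()
t=sensors.get_obs()["tool_pos"]
print([np.round(proj(cp,(t[0],t[1],t[2]+d)),1) for d in (.015,.02,.025,.03,.035)])
cv2.drawMarker(im,tuple(int(round(a)) for a in proj(cp,(.6355,-.065,.010))),(0,0,255))
cv2.drawMarker(im,tuple(int(round(a)) for a in proj(cp,t+[0,0,.035])),(0,255,0),0,10)
cv2.imwrite("pics/w6.png",im)
E
```

```text
clock: 9.1
tool_pos: [0.6335, -0.0652, 0.0948]
orientation: [179.9, 0.0, -82.4]
force: [0.1, 1.2, -1.1]
opening: 0.0415
gripper_force: 30.0
t 9.1 at [ 0.6335 -0.0652  0.0948] [179.9   0.  -82.4] op 0.0415 F [ 0.1  1.2 -1.1] | shift [ 0.     -0.0021  0.0668] turn [ 0.1  0.  -0.1]
[array([317.3, 265.3]), array([317.4, 270.4]), array([317.4, 275.7]), array([317.5, 281.4]), array([317.6, 287.5])]
```

View pics/w6.png

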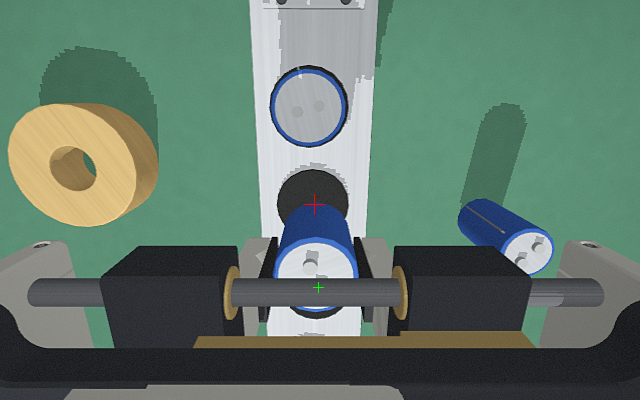

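P hangs lower in the fingers than planned: its top is at row ~274, about 22 mm above the TCP, so the underside is roughly 29 mm below the TCP. It is upright over pad 3 (centre at the red marker). I'll lower gently and feel for contact near TCP z ≈ 0.039.

```bash

python3 -m pendant '[[-0.2,[0,-0.001,0.02],[0,0,0]],[-0.2,[0,-0.001,0.04],[0,0,0]],[-0.2,[0,-0.001,0.051],[0,0,0]],[-0.2,[0,-0.001,0.051],[0,0,0]],[-0.2,[0,-0.001,0.051],[0,0,0]],[-0.2,[0,-0.001,0.051],[0,0,0]]]'
python3 -m pendant '[[-0.2,[0,0,0.002],[0,0,0]],[-0.2,[0,0,0.002],[0,0,0]],[-0.2,[0,0,0.002],[0,0,0]]]'
python3 -m pendant '[[-0.2,[0,0,0.0015],[0,0,0]],[-0.2,[0,0,0.0015],[0,0,0]],[-0.2,[0,0,0.0015],[0,0,0]]]'
```

```text
clock: 9.65
tool_pos: [0.6362, -0.0647, 0.0456]
orientation: [-179.9, -0.0, -82.3]
force: [0.3, 0.4, -0.6]
opening: 0.0412
gripper_force: 30.0
clock: 9.9
tool_pos: [0.636, -0.0643, 0.0432]
orientation: [-179.9, 0.0, -82.3]
force: [0.6, -0.2, -1.0]
opening: 0.0418
gripper_force: 30.0
clock: 10.15
tool_pos: [0.6356, -0.0643, 0.0411]
orientation: [180.0, 0.0, -82.3]
force: [-0.4, 0.3, -0.3]
opening: 0.0415
gripper_force: 30.0
```

```bash

for i in 1; do python3 -m pendant '[[-0.2,[0,0,0.0015],[0,0,0]],[-0.2,[0,0,0.0015],[0,0,0]],[-0.2,[0,0,0.0015],[0,0,0]]]'; done
python3 -m pendant '[[-0.2,[0,0,0.0015],[0,0,0]],[-0.2,[0,0,0.0015],[0,0,0]],[-0.2,[0,0,0.0015],[0,0,0]]]'
```

```text
clock: 10.4
tool_pos: [0.6356, -0.0644, 0.0394]
orientation: [180.0, -0.0, -82.3]
force: [-0.5, -0.1, -1.5]
opening: 0.0413
gripper_force: 30.0
clock: 10.65
tool_pos: [0.6356, -0.0644, 0.0379]
orientation: [180.0, 0.0, -82.3]
force: [-1.0, -0.2, -0.5]
opening: 0.0414
gripper_force: 30.0
```

```bash

python3 -m pendant '[[-0.2,[0,0,0.0015],[0,0,0]],[-0.2,[0,0,0.0015],[0,0,0]],[-0.2,[0,0,0.0015],[0,0,0]]]' | grep -E "pos|force:"
python3 - <<'E'
from h import *
cp=viewer.camera_params("wrist");im=viewer.snapshot("wrist")[:,:,::-1].copy()
t=sensors.get_obs()["tool_pos"]
print([np.round(proj(cp,(t[0],t[1],t[2]+d)),1) for d in (.02,.025,.03,.035)])
cv2.imwrite("pics/w7.png",cv2.resize(im[100:340,200:440],None,fx=2.5,fy=2.5))
E
```

```text
tool_pos: [0.6356, -0.0644, 0.0365]
force: [0.4, -0.3, -1.5]
gripper_force: 30.0
[array([317.5, 270.3]), array([317.6, 275.7]), array([317.7, 281.4]), array([317.8, 287.4])]
```

View pics/w7.png

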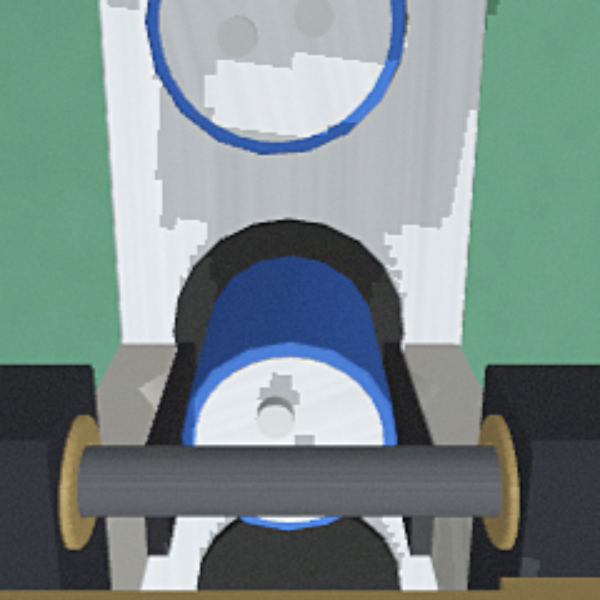

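```bash

python3 - <<'E'
from h import *
cp=viewer.camera_params("wrist");t=sensors.get_obs()["tool_pos"];f=np.array([np.cos(np.radians(-82.3)),np.sin(np.radians(-82.3)),0])
for z in (.006,.01,.014,.018): print(z,"bottom far edge",np.round(proj(cp,[t[0],t[1],z]+.021*f),1),"top near/far",np.round(proj(cp,[t[0],t[1],z+.052]-.021*f),1),np.round(proj(cp,[t[0],t[1],z+.052]+.021*f),1))
print("pad far edge",np.round(proj(cp,[.6355,-.065,.01]+.03*f),1))
E
```

```text
0.006 bottom far edge [317.  199.9] top near/far [317.7 307.8] [317.7 232.8]
0.01 bottom far edge [317.1 201.8] top near/far [317.7 312.8] [317.7 236.3]
0.014 bottom far edge [317.1 203.8] top near/far [317.8 318.1] [317.8 240. ]
0.018 bottom far edge [317.1 205.9] top near/far [317.9 323.6] [317.9 243.9]
pad far edge [317.3 187. ]
```

The fit gives P's underside at z ≈ 0.010, so it is on the pad. The far pad edge (row 187.6) confirms centring within 1 mm. Release and rise.

```bash

python3 -m pendant '[[-0.2,[0,0,0.001],[0,0,0]],[0.1,[0,0,0.001],[0,0,0]],[0.5,[0,0,0.001],[0,0,0]],[0.6,[0,0,0.001],[0,0,0]],[0.6,[0,0,0.001],[0,0,0]],[0.6,[0,0,-0.03],[0,0,0]],[0.6,[0,0,-0.07],[0,0,0]],[0.6,[0,0,-0.11],[0,0,0]],[0.6,[0,0,-0.13],[0,0,0]],[0.6,[0,0,-0.13],[0,0,0]]]' | grep -E "force:|pos|open"
python3 -m pendant '[[0.6,[0,0,0],[0,0,0]],[0.6,[0,0,0],[0,0,0]]]' | grep pos
python3 - <<'E'
from h import *
rel(.492,-.0685,.11)
cp=viewer.camera_params("wrist");im=viewer.snapshot("wrist")[:,:,::-1].copy()
for p in ((.6355,-.065,.062),(.492,-.0685,.066)):cv2.drawMarker(im,tuple(int(round(a)) for a in proj(cp,p)),(0,0,255))
cv2.imwrite("pics/w8.png",im)
E
```

```text
tool_pos: [0.6388, -0.0643, 0.1731]
force: [0.3, 0.8, 0.1]
opening: 0.0701
gripper_force: 0.0
tool_pos: [0.6351, -0.0643, 0.166]
t 11.95 at [ 0.6351 -0.0643  0.166 ] [180.    0.  -82.3] op 0.0699 F [ 1.  -0.7 -0.3] | shift [-0.0149  0.1423  0.0561] turn [ 0.  0. -0.]
```

View pics/w8.png

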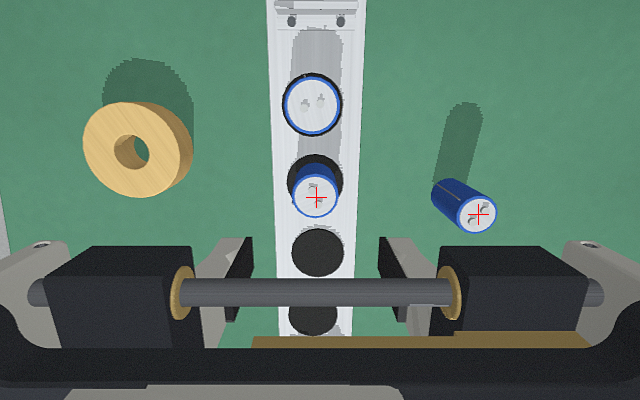

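P stands on pad 3 with its top at the marker. S's top is at (476,213), about 1.5 mm toward +x of the estimate. Going to S.

```bash

python3 -m pendant '[[0.6,[-0.0145,0.141,0],[0,0,0]],[0.6,[-0.0145,0.141,0],[0,0,0]],[0.6,[-0.0145,0.141,0],[0,0,0]],[0.6,[-0.0145,0.141,0],[0,0,0]],[0.6,[-0.0145,0.141,0.02],[0,0,0]],[0.6,[-0.0145,0.141,0.05],[0,0,0]],[0.6,[-0.0145,0.141,0.07],[0,0,0]],[0.6,[-0.0145,0.141,0.07],[0,0,0]],[0.6,[-0.0145,0.141,0.07],[0,0,0]],[0.6,[-0.0145,0.141,0.07],[0,0,0]]]' >/dev/null
python3 - <<'E'
from h import *
rel(.4935,-.069,.028)
cp=viewer.camera_params("wrist");im=viewer.snapshot("wrist")[:,:,::-1].astype(int)
cv2.imwrite("pics/w9.png",im)
u,v=map(int,proj(cp,(.4935,-.069,.066)));white=(((im.max(2)-im.min(2)<60)&(im.min(2)>110))*255).astype(np.uint8)
m=np.zeros_like(white);cv2.circle(m,(u,v),36,255,-1);m&=white
k=max(cv2.findContours(m,0,1)[0],key=cv2.contourArea);e=cv2.fitEllipse(cv2.convexHull(k))
print(u,v,np.round(e[0],1),np.round(e[1],1),back(cp,*e[0],.066).round(4))
E
```

```text
t 12.83 at [ 0.4944 -0.0689  0.0969] [180.   -0.  -82.3] op 0.0701 F [0.2 0.  0.9] | shift [-0.      0.0009  0.0689] turn [ 0. -0. -0.]
318 230 [319.5 231.1] [43.6 47.2] [ 0.4927 -0.0684  0.066 ][ WARN:0@0.549] global loadsave.cpp:1063 imwrite_ Unsupported depth image for selected encoder is fallbacked to CV_8U.
```

Aligned within 1 mm. Descend, grip with enough rows to close fully, then lift.

```bash

python3 -m pendant '[[0.6,[0,0.001,0.03],[0,0,0]],[0.6,[0,0.001,0.06],[0,0,0]],[0.6,[0,0.001,0.068],[0,0,0]],[0.6,[0,0.001,0.068],[0,0,0]],[-0.3,[0,0.001,0.068],[0,0,0]],[-0.3,[0,0.001,0.068],[0,0,0]],[-0.3,[0,0.001,0.068],[0,0,0]],[-0.3,[0,0.001,0.068],[0,0,0]],[-0.3,[0,0.001,0.068],[0,0,0]],[-0.3,[0,0.001,0.068],[0,0,0]]]' | grep -E "pos|open|force:"
python3 -m pendant '[[-0.3,[0,0,0],[0,0,0]],[-0.3,[0,0,0],[0,0,0]]]' | grep -E "pos|open|force:"
python3 -m pendant '[[-0.3,[0,0,-0.02],[0,0,0]],[-0.3,[0,0,-0.05],[0,0,0]],[-0.3,[0,0,-0.08],[0,0,0]],[-0.3,[0,0,-0.08],[0,0,0]],[-0.3,[0,0,-0.08],[0,0,0]]]' | grep -E "pos|open|force:"
python3 -c "
from h import *
rel(.6225,.0155,.11)"
```

```text
tool_pos: [0.4931, -0.0689, 0.0292]
force: [-1.1, -0.0, 5.4]
opening: 0.0364
gripper_force: 30.0
tool_pos: [0.4931, -0.069, 0.0291]
force: [-2.8, 0.9, 6.9]
opening: 0.0362
gripper_force: 30.0
tool_pos: [0.4941, -0.0687, 0.1102]
force: [-0.5, 1.3, -2.2]
opening: 0.0365
gripper_force: 30.0
t 14.3 at [ 0.4941 -0.0687  0.1102] [-179.8    0.   -82.3] op 0.0365 F [-0.5  1.3 -2.2] | shift [-0.0663 -0.1384  0.0008] turn [-0.2  0.  -0. ]
```

```bash

python3 -m pendant '[[-0.3,[-0.066,-0.138,0],[0,0,0]],[-0.3,[-0.066,-0.138,0],[0,0,0]],[-0.3,[-0.066,-0.138,0],[0,0,0]],[-0.3,[-0.066,-0.138,0],[0,0,0]],[-0.3,[-0.066,-0.138,0],[0,0,0]],[-0.3,[-0.066,-0.138,0.02],[0,0,0]],[-0.3,[-0.066,-0.138,0.04],[0,0,0]],[-0.3,[-0.066,-0.138,0.06],[0,0,0]],[-0.3,[-0.066,-0.138,0.06],[0,0,0]],[-0.3,[-0.066,-0.138,0.06],[0,0,0]]]' >/dev/null
python3 -m pendant '[[-0.3,[0,0,0],[0,0,0]],[-0.3,[0,0,0],[0,0,0]]]' >/dev/null
python3 -c "
from h import *
rel(.6225,.0155,.0395)"
```

```text
t 15.3 at [0.6217 0.015  0.0496] [-179.9    0.   -82.3] op 0.0365 F [ 0.9  1.2 -0.7] | shift [-0.0004 -0.0009  0.0102] turn [-0.1  0.  -0. ]
```

```bash

python3 -m pendant '[[-0.3,[0,-0.001,0.005],[0,0,0]],[-0.3,[0,-0.001,0.009],[0,0,0]],[-0.3,[0,-0.001,0.01],[0,0,0]],[-0.3,[0,-0.001,0.01],[0,0,0]]]' | grep -E "pos|force:"
python3 - <<'E'
from h import *
cp=viewer.camera_params("wrist");im=viewer.snapshot("wrist")[:,:,::-1].copy()
t=sensors.get_obs()["tool_pos"];f=np.array([np.cos(np.radians(-82.3)),np.sin(np.radians(-82.3)),0])
for z in (.006,.01,.014): print(z,"bottom far",np.round(proj(cp,[t[0],t[1],z]+.0185*f),1),"top near/far",np.round(proj(cp,[t[0],t[1],z+.066]-.0185*f),1),np.round(proj(cp,[t[0],t[1],z+.066]+.0185*f),1))
print("pad far",np.round(proj(cp,[.6225,.0155,.01]+.03*f),1))
cv2.imwrite("pics/w10.png",cv2.resize(im[100:340,200:440],None,fx=2.5,fy=2.5))
E
```

```text
tool_pos: [0.6223, 0.0151, 0.0392]
force: [-0.3, 0.3, 3.5]
gripper_force: 30.0
0.006 bottom far [317.  202.3] top near/far [317.7 318.3] [317.7 248.3]
0.01 bottom far [317.1 204.3] top near/far [317.8 324. ] [317.8 252.5]
0.014 bottom far [317.1 206.3] top near/far [317.9 330. ] [317.9 256.9]
pad far [316.7 187.3]
```

View pics/w10.png

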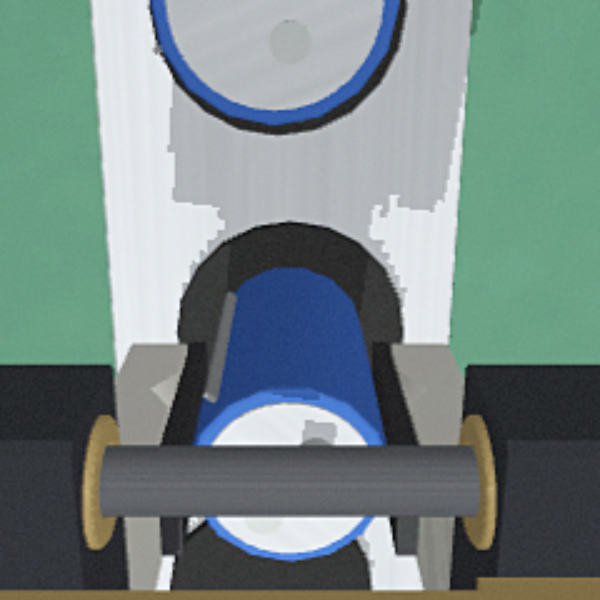

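S is standing on pad 2: contact force is 3.5 N and the top and bottom edges match z ≈ 0.010. It is centred within 1 mm. Release, rise and go toward Q.

```bash

python3 -m pendant '[[0.1,[0,0,0],[0,0,0]],[0.5,[0,0,0],[0,0,0]],[0.6,[0,0,0],[0,0,0]],[0.6,[0,0,0],[0,0,0]],[0.6,[0,0,-0.03],[0,0,0]],[0.6,[0,0,-0.07],[0,0,0]],[0.6,[0,0,-0.11],[0,0,0]],[0.6,[0,0,-0.14],[0,0,0]],[0.6,[0,0,-0.14],[0,0,0]],[0.6,[0,0,-0.14],[0,0,0]]]' >/dev/null
python3 -m pendant '[[0.6,[0,0,0],[0,0,0]],[0.6,[0,0,0],[0,0,0]]]' | grep pos
python3 -c "
from h import *
rel(.4775,.2519,.18)"
```

```text
tool_pos: [0.6211, 0.0148, 0.1772]
t 16.68 at [0.6211 0.0148 0.1772] [179.9  -0.  -82.3] op 0.0703 F [ 0.2 -0.5 -0.4] | shift [-0.2541  0.1107 -0.0026] turn [ 0.1 -0.  -0. ]
```

```bash

python3 -m pendant '[[0.6,[-0.254,0.11,0],[0,0,0]],[0.6,[-0.254,0.11,0],[0,0,0]],[0.6,[-0.254,0.11,0],[0,0,0]],[0.6,[-0.254,0.11,0],[0,0,0]],[0.6,[-0.254,0.11,0],[0,0,0]],[0.6,[-0.254,0.11,0],[0,0,0]],[0.6,[-0.254,0.11,0],[0,0,0]],[0.6,[-0.254,0.11,0.04],[0,0,0]],[0.6,[-0.254,0.11,0.05],[0,0,0]],[0.6,[-0.254,0.11,0.05],[0,0,0]]]' >/dev/null
python3 -m pendant '[[0.6,[0,0,0],[0,0,0]],[0.6,[0,0,0],[0,0,0]]]' >/dev/null
python3 - <<'E'
from h import *
cp=viewer.camera_params("wrist");im=viewer.snapshot("wrist")[:,:,::-1].copy()
cv2.imwrite("pics/w11.png",im);im=im.astype(int)
u,v=map(int,proj(cp,(.4775,.2519,.08)));white=(((im.max(2)-im.min(2)<60)&(im.min(2)>110))*255).astype(np.uint8)
m=np.zeros_like(white);cv2.circle(m,(u,v),32,255,-1);m&=white
k=max(cv2.findContours(m,0,1)[0],key=cv2.contourArea);e=cv2.fitEllipse(cv2.convexHull(k))
p=back(cp,*e[0],.08);print(u,v,np.round(e[0],1),np.round(e[1],1),p.round(4))
rel(p[0],p[1],.04)
E
```

```text
320 220 [317.9 221. ] [34.1 36.4] [0.4791 0.2524 0.08  ]
t 17.73 at [0.4801 0.2519 0.1297] [-179.9    0.   -82.4] op 0.0701 F [-0.2  0.4 -0.7] | shift [-0.0006  0.001   0.0897] turn [-0.1  0.  -0.1]
```

Q is found at (.479,.252), matching the top camera to 2 mm. Descend, grip, lift.

```bash

python3 -m pendant '[[0.6,[0,0.001,0.03],[0,0,0]],[0.6,[0,0.001,0.06],[0,0,0]],[0.6,[0,0.001,0.085],[0,0,0]],[0.6,[0,0.001,0.088],[0,0,0]],[0.6,[0,0.001,0.088],[0,0,0]],[-0.4,[0,0.001,0.088],[0,0,0]],[-0.4,[0,0.001,0.088],[0,0,0]],[-0.4,[0,0.001,0.088],[0,0,0]],[-0.4,[0,0.001,0.088],[0,0,0]],[-0.4,[0,0.001,0.088],[0,0,0]]]' | grep -E "pos|open|force:"
python3 -m pendant '[[-0.4,[0,0,0],[0,0,0]],[-0.4,[0,0,0],[0,0,0]],[-0.4,[0,0,0],[0,0,0]],[-0.4,[0,0,0],[0,0,0]]]' | grep -E "pos|open|force:"
python3 -m pendant '[[-0.4,[0,0,-0.02],[0,0,0]],[-0.4,[0,0,-0.05],[0,0,0]],[-0.4,[0,0,-0.09],[0,0,0]],[-0.4,[0,0,-0.09],[0,0,0]],[-0.4,[0,0,-0.09],[0,0,0]],[-0.4,[0,0,-0.09],[0,0,0]]]' | grep -E "pos|open|force:"
python3 -c "
from h import *
rel(.6165,.0976,.13)"
```

```text
tool_pos: [0.4784, 0.2523, 0.0415]
force: [-0.3, -0.9, -0.9]
opening: 0.0424
gripper_force: 0.0
tool_pos: [0.4781, 0.2521, 0.0409]
force: [-2.4, 0.6, 5.4]
opening: 0.0315
gripper_force: 30.0
tool_pos: [0.4776, 0.2517, 0.1302]
force: [-0.3, 0.3, -1.2]
opening: 0.0317
gripper_force: 30.0
t 19.4 at [0.4776 0.2517 0.1302] [180.    0.  -82.4] op 0.0317 F [-0.3  0.3 -1.2] | shift [ 1.712e-01 -1.172e-01  1.000e-04] turn [ 0.   0.  -0.1]
```

```bash

python3 -m pendant '[[-0.4,[0.171,-0.117,0],[0,0,0]],[-0.4,[0.171,-0.117,0],[0,0,0]],[-0.4,[0.171,-0.117,0],[0,0,0]],[-0.4,[0.171,-0.117,0],[0,0,0]],[-0.4,[0.171,-0.117,0],[0,0,0]],[-0.4,[0.171,-0.117,0],[0,0,0]],[-0.4,[0.171,-0.117,0.03],[0,0,0]],[-0.4,[0.171,-0.117,0.055],[0,0,0]],[-0.4,[0.171,-0.117,0.066],[0,0,0]],[-0.4,[0.171,-0.117,0.068],[0,0,0]]]' >/dev/null
python3 -m pendant '[[-0.4,[0,0,0],[0,0,0]],[-0.4,[0,0,0],[0,0,0]]]' >/dev/null
python3 -c "
from h import *
rel(.6165,.0976,.0515)"
```

```text
t 20.4 at [0.6173 0.0985 0.0633] [-180.    -0.   -82.3] op 0.0314 F [ 0.8  1.4 -1.4] | shift [0.0008 0.001  0.0118] turn [-0. -0.  0.]
```

```bash

python3 -m pendant '[[-0.4,[0.001,0.001,0.006],[0,0,0]],[-0.4,[0.001,0.001,0.01],[0,0,0]],[-0.4,[0.001,0.001,0.0115],[0,0,0]],[-0.4,[0.001,0.001,0.0115],[0,0,0]],[-0.4,[0.001,0.001,0.0115],[0,0,0]]]' | grep -E "pos|force:"
python3 - <<'E'
from h import *
cp=viewer.camera_params("wrist");im=viewer.snapshot("wrist")[:,:,::-1].copy()
t=sensors.get_obs()["tool_pos"];f=np.array([np.cos(np.radians(-82.3)),np.sin(np.radians(-82.3)),0])
for z in (.006,.01,.014): print(z,"bottom far",np.round(proj(cp,[t[0],t[1],z]+.016*f),1),"top near/far",np.round(proj(cp,[t[0],t[1],z+.08]-.016*f),1),np.round(proj(cp,[t[0],t[1],z+.08]+.016*f),1))
print("pad far",np.round(proj(cp,[.6165,.0976,.01]+.03*f),1))
cv2.imwrite("pics/w12.png",cv2.resize(im[100:340,200:440],None,fx=2.5,fy=2.5))
E
```

```text
tool_pos: [0.616, 0.097, 0.0513]
force: [0.2, 0.8, -1.2]
gripper_force: 30.0
0.006 bottom far [316.9 200.3] top near/far [317.8 316.5] [317.8 255.4]
0.01 bottom far [316.9 202.1] top near/far [317.9 322.2] [317.9 259.8]
0.014 bottom far [317. 204.] top near/far [317.9 328.3] [318.  264.4]
pad far [316.1 182.7]
```

View pics/w12.png

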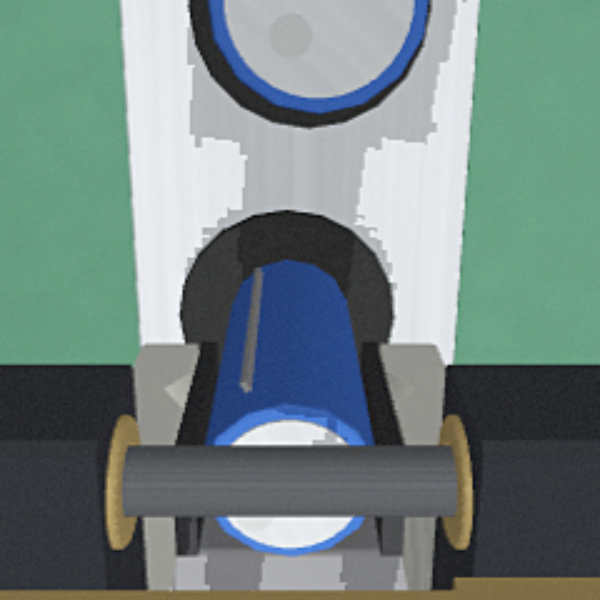

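Q's edges (top 262–322, bottom 204) put its underside at about z 0.011, centred within 1 mm of the pad. Lower a touch, release and rise.

```bash

python3 -m pendant '[[-0.4,[0,0,0.001],[0,0,0]],[-0.4,[0,0,0.001],[0,0,0]],[-0.1,[0,0,0.001],[0,0,0]],[0.3,[0,0,0.001],[0,0,0]],[0.4,[0,0,0.001],[0,0,0]],[0.4,[0,0,0.001],[0,0,0]],[0.4,[0,0,-0.03],[0,0,0]],[0.4,[0,0,-0.07],[0,0,0]],[0.4,[0,0,-0.11],[0,0,0]],[0.4,[0,0,-0.14],[0,0,0]]]' | grep -E "pos|force:|open"
python3 -m pendant '[[0.4,[0.02,0.15,0],[0,0,0]],[0.4,[0.02,0.15,0],[0,0,0]],[0.4,[0.02,0.15,0],[0,0,0]],[0.4,[0.02,0.15,0],[0,0,0]],[0.4,[0.02,0.15,0],[0,0,0]],[0.4,[0.02,0.15,0],[0,0,0]],[0.4,[0.02,0.15,0],[0,0,0]]]' | grep -E "pos"
python3 - <<'E'
from h import *
cp=viewer.camera_params("scene");im=viewer.snapshot("scene")[:,:,::-1].copy()
for p in ((.6165,.0976,.09),(.622,.0155,.076),(.6355,-.065,.062),(.648,-.141,.048)):
    cv2.drawMarker(im,tuple(int(round(a)) for a in proj(cp,p)),(0,0,255),0,5)
cv2.imwrite("pics/end.png",cv2.resize(im[100:300,200:466],None,fx=3,fy=3))
E
```

```text
tool_pos: [0.6167, 0.0969, 0.1944]
force: [0.6, 0.7, 0.3]
opening: 0.0611
gripper_force: 0.0
tool_pos: [0.4706, 0.0574, 0.1917]
```

View pics/end.png

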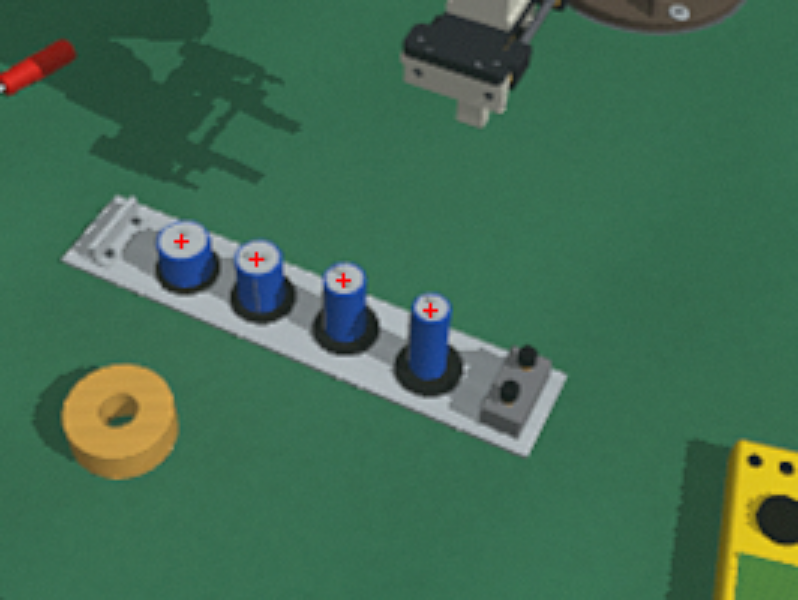

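All four capacitors stand upright on their pads, tallest next to the terminal block at (430,310) and shortest at the far end at (181,241). The arm is clear and the meter has not moved.

```bash
python3 -c "
from plant import workorder
print(workorder.close_job())"
```

```text
the job is handed in; nothing more can be done
None
```

The four capacitors stand on the pads in height order, tallest next to the terminal block, none was knocked over, the multimeter was left where it lay, the gripper has let go, and the job is handed in (no verdict was returned).

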